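# Close the punch box and press its lid home

## Robot

A 7-joint arm with a two-finger parallel gripper is mounted at the origin on the work surface. World frame = base frame: x ahead of the robot, y to its left, z up, the work surface at z = 0. Lengths are in m, angles in rad, forces in N, time in s.
With the tool pointing down it reaches from about 0.4 to 0.875 m from the base axis. Payload 19.3 kg.
Tool frame: the origin (TCP) lies at the very end of the fingers, on their centre line; the grasp point (between the pads) lies 19 mm behind it; z points along the fingers, y is the line along which they close (so a half turn about z gives the same grasp; the last joint's range is limited). The gripper opens to 85 mm and grips with 20 to 120 N. Pads are 22 mm wide; open, the fingers measure 114 mm over their backs; the gripper's body (76 mm by 85 mm) begins 54 mm behind the grasp point. The pads swing forward as they close: fully open they stand 13 mm farther back than shut.
Start: joints at [1.189, 0.521, -0.036, 1.599, 0.021, 1.021, -0.113], TCP at [0.192, -0.595, 0.231] pointing down, gripper open.
Joint ranges: [-2.91, 2.91], [-0.3, 2.13], [-1.5, 1.42], [0.17, 2.43], [-1.26, 4.41], [0.16, 1.93], [-2.52, 2.52]. Speed limits (rad/s): [1.89, 1.89, 2.39, 2.39, 3.01, 3.01, 3.01].

## Interface

Orientations are given as [roll, pitch, yaw] about the fixed x, y, z axes, in that order (R = Rz(yaw) Ry(pitch) Rx(roll)).
In Python, from workcell import bot gives the robot as it stands. The module is installed in compiled form; this text tells all that it offers.
- The arm moves only by the tool apply_moves, never from a script. Its arguments are lists of equal length, an entry for each row: "claw": the finger opening in m, from 0 to 0.0854; "xyz": the shift along the tool's x, y, z in m, a list of three; "twist": the turn, a rotation vector about the tool's x, y, z in rad, a list of three. A call has 1 to 20 rows; each row shifts and turns the commanded pose from where the row before left it, along the tool's axes as they then stand; what a row does not reach is not made up. A row lasts 1/10 s, in which the tool goes at most 50 mm and 8.59 degrees, less where a joint would pass 70% of its speed; a pose out of reach is approached as far as the arm can. A call with a gripper value outside its range is refused whole. The fingers move at their own pace and stop on an object; "force" is the grip in N (left out, the last holds). Time passes only in rows, so rows that do not move let the fingers close. It gives the time, the measured TCP pose, the force, the opening and the grip force at its end, in the units of the state.
- bot.observe(): the state, without advancing time (a new reading comes with each control period).
- bot.grab_frame(name): name is "side" or "top"; returns a dict with "img" (420x560x3 uint8, red, green, blue), "vfov" (degrees; the focal length in pixels is half the picture's height over the tangent of half this angle, whatever the lens; pixels are square), "cx", "cy" (the principal point, pixels), "distortion" ([k1, k2, p1, p2, k3] as OpenCV has them; the pictures are not rectified), "view" (4x4, takes a point from world to camera coordinates). Camera axes: x right, y up, looking along -z (the intrinsics and any distortion apply to the point x, -y, -z); pixel columns grow to the right and rows downward; lengths in m; the calibration is good to about 2 mm. A picture is of the moment at which its call begins. There is no depth.
- bot.job_done(): hands the job in; it is judged then, once.
Trained networks look in the newest picture that a camera, given by its name, has taken for a name from the list of things; names that differ only in an ending like _2 or _b are one class to them, and where a whole thing is asked for, a point or a joint stands for the part that bears it (a point fixed in the world has none). Each returns a list of dicts, best first, with "score" (0 to 1); they miss things now and then, are a little off and sometimes report something else, mostly with a low value. They report only what shows in the picture. A call takes as long as a camera call. They do not tell look-alikes from the thing itself.
- bot.find_in(camera, query): "position" ([x, y, z] in m, in world coordinates, good to about 4 mm: the middle of the surface that is visible of it).
The state is a dict: "clock": time; "qpos": joint angles; "qd": joint speeds; "joint_efforts": joint torques, N m; "position": TCP position; "tool_rot": TCP orientation; "force": force on the tool from outside, world axes, zero at the start; "moment": the same for the moment, N m; "grip_width": finger opening in m; "finger_force": force on a finger pad.
Only numpy, scipy, OpenCV 4.12 (cv2) and the standard library are available. Lean on these libraries where they do the work, as an engineer would, in place of code of your own. Each camera call takes 0.05 s, during which the arm holds its last target. There are 200 camera calls.

## Task

Put the blue lid on the clear punch box, let go, and press it down corner by corner until it sits fully home on the box's rubber sealing ring all round. Then take the hand off and, to confirm it, give the closed lid one last firm push (about 15 N, kept up for half a second) and let go. Never press harder than about 30 N or the lid cracks, and leave the punch block, the jar and the mallet where they are.

Things in the scene. Friction and masses are not known exactly. Their poses are not given: they have to be found in the camera images.
- box: Clear frosted plastic box of steel punches, fixed to the bench; outside 160 (x) x 120 (y) mm, walls 4 mm, open top, closed by a black rubber sealing ring as its rim. Origin at the centre of its underside on the bench, z up. In each corner, 68 mm (x) and 48 mm (y) from the centre, a 12 mm square orange stud stands 69 to 71 mm above the origin (each differs) and holds the lid up until pushed down.
- box_rim (a point): Point 60 mm above the box's origin; box axes. The sealing ring's top lies 60 to 66 mm above the origin (varies, same all round, not reported) and gives 1 to 3 mm under a firm push. A stud slides down against dry friction of 9 to 13 N (each differs) and stays. All four at once take over 44 N and crack the lid: press corners one by one; this tips the lid and lifts the corner diagonally across.
- lid: Loose blue lid, about 0.14 kg, 176 (x) x 136 (y) mm: 4 mm plate on a 28 mm deep, 3 mm thick skirt that goes outside the box's walls, 5 mm to spare each side. Starts flat on the bench, handle up. Origin at the centre of the skirt's lower edge, z up. Home, the plate's underside lies on the sealing ring, its top 64 to 70 mm above the box's origin. Half a turn makes no difference.
- lid_grip (a point): Point on the lid's white handle, 54 mm above the lid's origin. The handle is a bar along the lid's x, 60 mm long, 16 mm wide (y) and 26 mm high, standing from 32 to 58 mm above the lid's origin; the lid's axes.
- lid_corner0 (a point): Pressing point on top of the lid's plate, at x -68, y -48, z 32 mm in the lid's frame, above a stud when the lid is on the box; the lid's axes.
- lid_corner1 (a point): The same, at x +68, y -48 mm.
- lid_corner2 (a point): The same, at x +68, y +48 mm.
- lid_corner3 (a point): The same, at x -68, y +48 mm.
- punch_block: Bystander: wooden block 60 x 120 x 40 mm with eight short steel punches standing in it, 82 mm high in all. Origin at the centre of its underside.
- rivet_jar: Bystander: closed jar, 60 mm across, 75 mm high. Origin at the centre of its underside.
- mallet: Bystander: wooden mallet lying flat; head 42 mm thick and 90 mm long along its x, handle 170 mm along its +y. Origin under the middle of the head.
Not all that is in view belongs to the job. Several things look just like the lid: the one meant starts farthest from the robot's base.

How it is judged:
On the way, in this order (a step that is already met when the one before it is completed fails the run):
1. the lid is on the box: its centre within 10 mm of the box's centre (seen from above), lined up with it, its skirt around the walls, let go (horizontal distance between lid and box_rim below 0.01 m and angle between the x axis of lid and the x axis of box, either way round below 0.08 rad and z of lid in the frame of box below 0.055 m and contact force between the fingers and lid below 0.3 N), for 0.1 s.
2. all four corners are home: the lid is level within 0.015 rad and rests on the sealing ring, its corner points are less than 71.8 mm above the box's origin, and the fingers are off it (angle between lid's own z axis and vertical below 0.015 rad and (contact force between lid and seal_c0 above 0.05 N or contact force between lid and seal_c1 above 0.05 N or contact force between lid and seal_c2 above 0.05 N or contact force between lid and seal_c3 above 0.05 N) and z of each of lid_corner0, lid_corner1, lid_corner2, lid_corner3 in the frame of box below 0.0718 m and contact force between the fingers and lid below 0.3 N), for 0.1 s.
3. the closed lid is pushed down once more with more than 11 N (contact force between the fingers and lid above 11 N and contact force between lid and box above 11 N), for 0.2 s.
At the end, for the whole second after the job is handed in: The lid is at rest on the box, its centre within 10 mm of the box's, lined up within 0.08 rad, level within 0.015 rad, its corner points less than 71.8 mm above the box's origin, and it rests on the sealing ring (no corner more than about 2.5 mm short of it) (angle between lid's own z axis and vertical below 0.015 rad and (contact force between lid and seal_c0 above 0.05 N or contact force between lid and seal_c1 above 0.05 N or contact force between lid and seal_c2 above 0.05 N or contact force between lid and seal_c3 above 0.05 N) and z of each of lid_corner0, lid_corner1, lid_corner2, lid_corner3 in the frame of box below 0.0718 m and horizontal distance between lid and box_rim below 0.01 m and angle between the x axis of lid and the x axis of box, either way round below 0.08 rad and linear speed of lid below 0.02 m/s); the robot touches nothing.
It fails at once if the lid is pressed on the box with more than 42 N (it cracks) (contact force between lid and box above 42 N).
It fails at once if the punch block, the jar or the mallet is moved by more than 20 mm (distance of any of punch_block, rivet_jar, mallet from where it was at the start of the episode above 0.02 m).
It also fails if it takes over 72 s, if anything falls off the work surface, if the arm or the gripper's body presses on something with over 40 N, if the wrist force passes 120 N, or if a joint passes its speed limit or range.

## Working session

There is one attempt and no reset: what is moved stays moved. The work goes in short steps, Python scripts to look and compute and a tool call to move; the robot and the scene stay as the last step left them, time stands still between calls to the robot, and variables do not carry over. Pictures are saved under pics/ and viewed, at most 10 in all, crops included, and the job is handed in when it is done.

Besides the shell and the picture viewer there is one more tool, called after "Call:" by a JSON object that holds its "op" and its "data". apply_moves: Moves the arm, as the interface text tells. Its arguments: {"type":"object","properties":{"claw":{"type":"array"},"xyz":{"type":"array"},"twist":{"type":"array"},"force":{"type":"number"}},"required":["claw","xyz","twist"]}

```bash
mkdir -p pics; cat > h.py <<'E'
import numpy as np, cv2
from workcell import bot
def K(f):
    h=f["img"].shape[0]; fl=h/2/np.tan(np.radians(f["vfov"])/2)
    return np.array([[fl,0,f["cx"]],[0,fl,f["cy"]],[0,0,1.]]), np.array(f["distortion"],float)
D=np.diag([1,-1,-1.])
def ray(f,uv):
    k,d=K(f); V=np.array(f["view"]); R=V[:3,:3]; t=V[:3,3]
    p=cv2.undistortPoints(np.array(uv,float).reshape(-1,1,2),k,d).reshape(-1,2)
    dirs=(R.T@D@np.c_[p,np.ones(len(p))].T).T
    return -R.T@t,dirs
def onz(f,uv,z):
    c,d=ray(f,uv); return c+d*((z-c[2])/d[:,2])[:,None]
def proj(f,P):
    k,d=K(f); V=np.array(f["view"]); P=np.array(P,float).reshape(-1,3)
    q=(D@(V[:3,:3]@P.T+V[:3,3:4])).T
    return cv2.projectPoints(q,np.zeros(3),np.zeros(3),k,d)[0].reshape(-1,2)
E
python3 - <<'E'
from h import *
for n in("top","side"):
    f=bot.grab_frame(n); cv2.imwrite(f"pics/{n}0.png",f["img"][:,:,::-1])
    print(n,np.round(-np.array(f["view"])[:3,:3].T@np.array(f["view"])[:3,3],3))
    for q in("lid","box","punch_block","rivet_jar","mallet"):
        for r in bot.find_in(n,q): print(q,np.round(r["position"],3),round(r["score"],2),proj(f,r["position"]).round().ravel())
s=bot.observe();print(s["position"],s["tool_rot"],s["clock"])
E
```

```text
top [0.441 0.018 1.064]
lid [0.298 0.285 0.032] 0.97 [177. 289.]
lid [0.512 0.153 0.029] 0.72 [229. 205.]
lid [ 0.264 -0.273  0.032] 0.57 [396. 302.]
box [ 0.531 -0.154  0.019] 0.97 [347. 198.]
punch_block [ 0.702 -0.02   0.042] 0.88 [296. 131.]
rivet_jar [ 0.704 -0.228  0.074] 0.58 [379. 127.]
rivet_jar [ 0.527 -0.154  0.022] 0.21 [348. 199.]
mallet [0.7   0.19  0.029] 0.83 [215. 134.]
side [0.332 1.021 0.834]
lid [ 0.264 -0.246  0.037] 0.97 [366. 172.]
lid [0.507 0.176 0.03 ] 0.69 [253. 265.]
lid [0.295 0.317 0.029] 0.58 [345. 326.]
box [ 0.522 -0.13   0.033] 0.56 [269. 187.]
punch_block [0.702 0.019 0.041] 0.64 [189. 211.]
rivet_jar [ 0.701 -0.209  0.044] 0.77 [212. 163.]
rivet_jar [ 0.524 -0.13   0.036] 0.71 [269. 187.]
mallet [0.7   0.199 0.026] 0.97 [168. 264.]
[ 0.19167834 -0.59486584  0.23129041] [-3.14156243e+00  1.12206486e-05  3.11671995e-01] 0.6
```

View pics/top0.png

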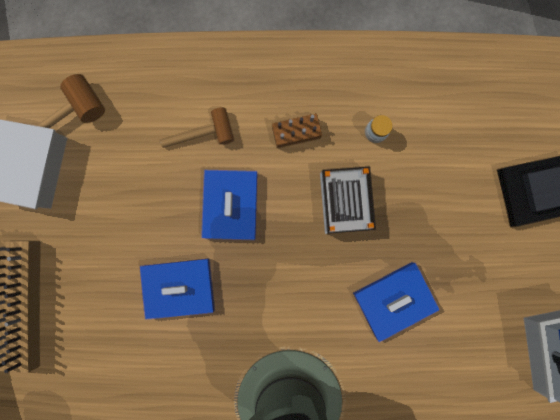

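View pics/side0.png

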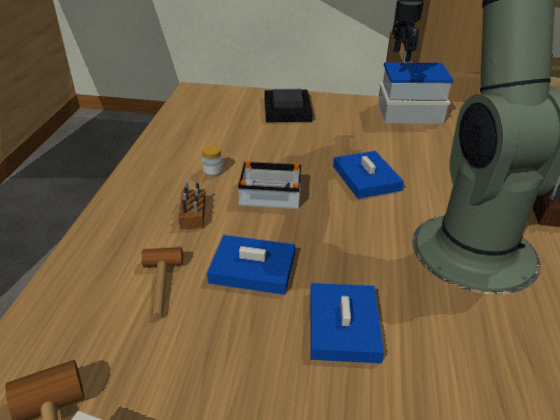

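Three look-alike lids in the top picture: A (230,205), about 0.535 m from the base; B (177,289), about 0.42 m; C (396,302), about 0.37 m. A is the farthest, so it is the one meant. The open box is at (347,199), with the punch block (297,130), jar (380,128) and mallet (215,130) behind. Next I fit poses and confirm A in a crop.

```bash
cat >> h.py <<'E'
from scipy.optimize import minimize
def hsv(f): return cv2.cvtColor(f["img"],cv2.COLOR_RGB2HSV)
def bluemask(f,seed,r=60):
    h=hsv(f); m=((h[...,0]>105)&(h[...,0]<130)&(h[...,1]>120)&(h[...,2]>40)).astype(np.uint8)
    m=cv2.morphologyEx(m,cv2.MORPH_CLOSE,np.ones((3,3)))
    n,l,s,c=cv2.connectedComponentsWithStats(m)
    i=min((i for i in range(1,n) if s[i,4]>300),key=lambda i:np.hypot(*(c[i]-seed)))
    o=(l==i).astype(np.uint8); ct=cv2.findContours(o,cv2.RETR_EXTERNAL,cv2.CHAIN_APPROX_NONE)[0]
    cv2.drawContours(o,ct,-1,1,-1); return o
C8=np.array([[x,y,z] for x in(-.088,.088) for y in(-.068,.068) for z in(0,.032)])
def rz(a): return np.array([[np.cos(a),-np.sin(a),0],[np.sin(a),np.cos(a),0],[0,0,1]])
def lidhull(f,p,z0=0.):
    P=C8@rz(p[2]).T+[p[0],p[1],z0]
    return cv2.convexHull(proj(f,P).astype(np.float32)).reshape(-1,2)
def fitlid(fs,seeds,p0,z0=0.):
    ms=[bluemask(f,s) for f,s in zip(fs,seeds)]
    def cost(p):
        c=0
        for f,m in zip(fs,ms):
            o=np.zeros(m.shape,np.uint8); cv2.fillConvexPoly(o,np.round(lidhull(f,p,z0)*16).astype(int),1,shift=4)
            c+=(o!=m).sum()
        return c
    S=np.array(p0)+np.array([[0,0,0],[.02,0,0],[0,.02,0],[0,0,.15]])
    r=minimize(cost,p0,method="Nelder-Mead",options=dict(initial_simplex=S,xatol=1e-4,fatol=1)); return r.x,r.fun
def studs(f,win,z=.070):
    h=hsv(f); m=((h[...,0]>5)&(h[...,0]<18)&(h[...,1]>190)&(h[...,2]>150)).astype(np.uint8)
    k=np.zeros_like(m); a,b,c,d=win; k[b:d,a:c]=m[b:d,a:c]
    n,l,s,c=cv2.connectedComponentsWithStats(k); i=[i for i in range(1,n) if s[i,4]>8]
    return c[i],s[i,4],onz(f,c[i],z)
E
python3 - <<'E'
from h import *
ft=bot.grab_frame("top"); fs=bot.grab_frame("side")
for fs_,sd in(([ft],[(230,205)]),([fs],[(252,263)]),([ft,fs],[(230,205),(252,263)])):
    print(fitlid(fs_,sd,[.51,.165,1.57]))
for f,w in((ft,(310,155,385,245)),(fs,(230,155,310,212))):
    c,a,P=studs(f,w); print(c.round(1).tolist(),a,P.round(4).tolist(),P.mean(0))
h=hsv(ft)[190:222,215:245]; m=(h[...,1]<80)&(h[...,2]>130); v,u=np.nonzero(m); 
print("handle",onz(ft,[(u.mean()+215,v.mean()+190)],.058))
im=ft["img"][120:250,150:400].copy(); cv2.imwrite("pics/crop.png",cv2.resize(im,None,fx=3,fy=3,interpolation=cv2.INTER_CUBIC)[:,:,::-1])
E
```

```text
(array([0.51467135, 0.15211663, 1.96868073]), np.float64(1364.0))
(array([0.51277053, 0.14688238, 1.18898888]), np.float64(1265.0))
(array([0.51383   , 0.15082921, 1.93230397]), np.float64(2815.0))
[[365.5, 170.5], [327.3, 173.4], [370.9, 224.9], [331.5, 228.0]] [16 14 15 12] [[0.5945, -0.1921, 0.07], [0.5874, -0.0967, 0.07], [0.4592, -0.2031, 0.07], [0.4522, -0.1054, 0.07]] [ 0.52332597 -0.14930586  0.07      ]
[[247.4, 162.3], [296.3, 164.8], [294.5, 184.0]] [10  9 12] [[0.5931, -0.1882, 0.07], [0.4577, -0.1984, 0.07], [0.4507, -0.1038, 0.07]] [ 0.50050053 -0.16347643  0.07      ]
handle [[0.51451724 0.15251318 0.058     ]]
```

View pics/crop.png

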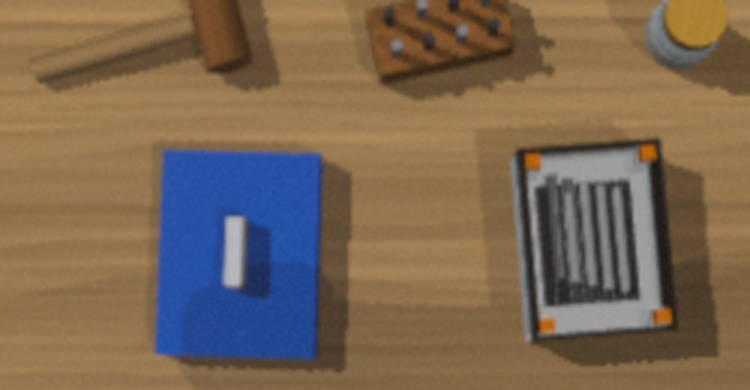

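The crop confirms A at (238,255): blue lid, white handle, long side along world x. The box at (595,240) has four orange studs, with its long side also along x. My start yaw for the fit was wrong, so I refit with yaw 0 and plan the approach.

```bash
cat >> h.py <<'E'
from scipy.spatial.transform import Rotation as Ro
def to(P,yaw):
    "shift in current tool axes, and twist about tool z, to reach P with vertical tool at yaw"
    s=bot.observe(); R=Ro.from_euler("xyz",s["tool_rot"]); 
    T=Ro.from_euler("xyz",[np.pi,0,yaw])
    print("t",s["clock"],"pos",np.round(s["position"],4),"rot",np.round(s["tool_rot"],4),"F",np.round(s["force"],2))
    d=np.array(P)-s["position"]
    print(" shift now-axes",np.round(R.inv().apply(d)*1000,1),"after-turn axes",np.round(T.inv().apply(d)*1000,1),"twist",np.round((R.inv()*T).as_rotvec(),4))
E
python3 - <<'E'
from h import *
ft=bot.grab_frame("top"); fs=bot.grab_frame("side")
for fs_,sd in(([ft],[(230,205)]),([fs],[(252,263)]),([ft,fs],[(230,205),(252,263)])):
    print(fitlid(fs_,sd,[.514,.152,-.02]), [bluemask(f,s).sum() for f,s in zip(fs_,sd)])
to([.40,-.35,.20],-.04); to([.514,.152,.15],-.04)
E
```

```text
(array([ 0.51533489,  0.15160732, -0.00144967]), np.float64(168.0)) [np.uint64(3579)]
(array([ 0.51432003,  0.15202644, -0.01926378]), np.float64(206.0)) [np.uint64(3903)]
(array([ 0.51519215,  0.15172442, -0.03031871]), np.float64(417.0)) [np.uint64(3579), np.uint64(3903)]
t 0.8 pos [ 0.1917 -0.5949  0.2313] rot [-3.1415 -0.      0.3118] F [-0.2   0.9  -0.21]
 shift now-axes [ 273.4 -169.2   31.3] after-turn axes [ 198.3 -253.    31.3] twist [-0.      0.      0.3518]
t 0.8 pos [ 0.1917 -0.5949  0.2313] rot [-3.1415 -0.      0.3118] F [-0.2   0.9  -0.21]
 shift now-axes [ 535.8 -612.    81.3] after-turn axes [ 292.2 -759.1   81.3] twist [-0.      0.      0.3518]
```

Call:
{"op": "apply_moves", "data": {"claw": [0.06,0.06,0.06,0.06,0.06,0.06,0.06,0.06,0.06,0.06,0.06,0.06], "xyz": [[0,0,0],[0,0,0],[0,0,0],[0,0,0],[25,-32,0],[25,-32,0],[25,-32,0],[25,-32,0],[25,-32,0],[25,-32,0],[25,-32,0],[25,-32,0]], "twist": [[0,0,0.085],[0,0,0.085],[0,0,0.085],[0,0,0.085],[0,0,0],[0,0,0],[0,0,0],[0,0,0],[0,0,0],[0,0,0],[0,0,0],[0,0,0]], "force": 30}}

```text
clock: 2.0
position: [0.4478, -0.285, 0.2316]
tool_rot: [3.141, -0.001, -0.028]
force: [1.0, -1.1, 0.1]
grip_width: 0.06
finger_force: 0.0
```

I sent millimetres by mistake. The rows were clamped to 50 mm each, so nothing was disturbed; I use metres from here.

Call:
{"op": "apply_moves", "data": {"claw": [0.06,0.06,0.06,0.06,0.06,0.06,0.06,0.06,0.06,0.06,0.06,0.06,0.06], "xyz": [[0.005,-0.036,0],[0.005,-0.036,0],[0.005,-0.036,0],[0.005,-0.036,0],[0.005,-0.036,0.01],[0.005,-0.036,0.01],[0.005,-0.036,0.01],[0.005,-0.036,0.01],[0.005,-0.036,0.01],[0.005,-0.036,0.01],[0.005,-0.036,0.01],[0.0,-0.036,0.01],[0,0,0]], "twist": [[0,0,0],[0,0,0],[0,0,0],[0,0,0],[0,0,0],[0,0,0],[0,0,0],[0,0,0],[0,0,0],[0,0,0],[0,0,0],[0,0,0],[0,0,0]]}}

```text
clock: 3.3
position: [0.5131, 0.1485, 0.1502]
tool_rot: [-3.14, 0.001, -0.022]
force: [-0.1, -0.6, 0.9]
grip_width: 0.0599
finger_force: 0.0
```

```bash
python3 - <<'E'
from h import *
fs=bot.grab_frame("side"); to([.515,.152,.036],-.025)
cv2.imwrite("pics/s1.png",cv2.resize(fs["img"][150:330,150:390],None,fx=3,fy=3)[:,:,::-1])
E
```

```text
t 3.35 pos [0.5134 0.1457 0.1507] rot [-3.1412e+00  1.1000e-03 -2.4500e-02] F [ 0.72 -1.44  0.27]
 shift now-axes [  1.6  -6.3 114.7] after-turn axes [  1.5  -6.3 114.7] twist [-0.0004  0.0011  0.0005]
```

View pics/s1.png

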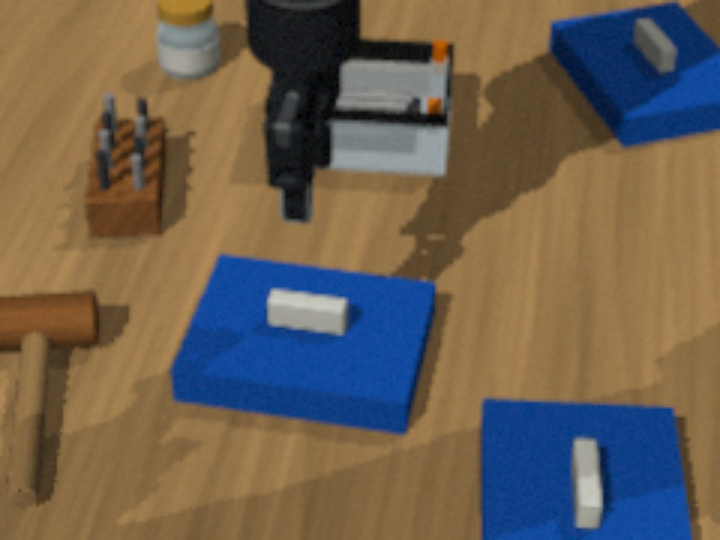

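The picture shows the hand above lid A, its fingertips at crop (295,205), above the handle at (308,312). This fits the measured pose, so I descend and grasp.

Call:
{"op": "apply_moves", "data": {"claw": [0.06,0.06,0.06,0.06,0.06,0.06,0.06,0.0,0.0,0.0,0.0,0.0,0.0], "xyz": [[0.0015,-0.006,0.02],[0,0,0.025],[0,0,0.025],[0,0,0.02],[0,0,0.015],[0,0,0.007],[0,0,0],[0,0,0],[0,0,0],[0,0,0],[0,0,0],[0,0,0],[0,0,0]], "twist": [[0,0,0],[0,0,0],[0,0,0],[0,0,0],[0,0,0],[0,0,0],[0,0,0],[0,0,0],[0,0,0],[0,0,0],[0,0,0],[0,0,0],[0,0,0]], "force": 40}}

```text
clock: 4.65
position: [0.516, 0.1497, 0.0401]
tool_rot: [-3.141, -0.001, -0.028]
force: [-1.5, 0.6, 9.2]
grip_width: 0.0154
finger_force: 39.6
```

```bash
python3 - <<'E'
from h import *
to([.523,-.149,.12],.07)
E
```

```text
t 4.65 pos [0.516  0.1497 0.0401] rot [-3.1412e+00 -1.1000e-03 -2.8300e-02] F [-1.52  0.64  9.25]
 shift now-axes [ 15.5 298.3 -80. ] after-turn axes [-14.  298.4 -79.9] twist [-0.0003 -0.0012 -0.0983]
```

Call:
{"op": "apply_moves", "data": {"claw": [0,0,0,0,0,0,0,0,0,0,0,0,0,0,0,0,0,0], "xyz": [[0,0,-0.015],[0,0,-0.03],[0,0,-0.03],[0,0,-0.035],[0,0.03,0],[0,0.03,0],[0,0.03,0],[0,0.03,0],[0,0.03,0],[0,0.03,0],[0,0.03,0],[0,0.03,0],[0,0.03,0],[0.015,0.028,0],[0,0,0],[0,0,0],[0,0,0],[0,0,0]], "twist": [[0,0,0],[0,0,0],[0,0,0],[0,0,0],[0,0,0],[0,0,0],[0,0,0],[0,0,0],[0,0,0],[0,0,0],[0,0,0],[0,0,0],[0,0,0],[0,0,-0.05],[0,0,-0.049],[0,0,0],[0,0,0],[0,0,0]]}}

```text
clock: 6.45
position: [0.5221, -0.1481, 0.1494]
tool_rot: [-3.141, -0.0, 0.071]
force: [-0.0, 0.1, -1.1]
grip_width: 0.015
finger_force: 39.5
```

```bash
python3 - <<'E'
from h import *
to([.523,-.149,.12],.07)
ft=bot.grab_frame("top"); fs=bot.grab_frame("side")
cv2.imwrite("pics/s2.png",cv2.resize(fs["img"][80:260,180:420],None,fx=3,fy=3)[:,:,::-1])
z=bot.observe()["position"][2]-.036
print(fitlid([fs],[(275,150)],[.523,-.149,.07],z))
E
```

```text
t 6.45 pos [ 0.5221 -0.1481  0.1494] rot [-3.1415 -0.      0.0705] F [-0.03  0.13 -1.06]
 shift now-axes [ 0.8  0.9 29.4] after-turn axes [ 0.8  0.9 29.4] twist [-0.0001 -0.      0.0005]
(array([ 0.51803257, -0.14393438,  0.08015776]), np.float64(486.0))
```

View pics/s2.png

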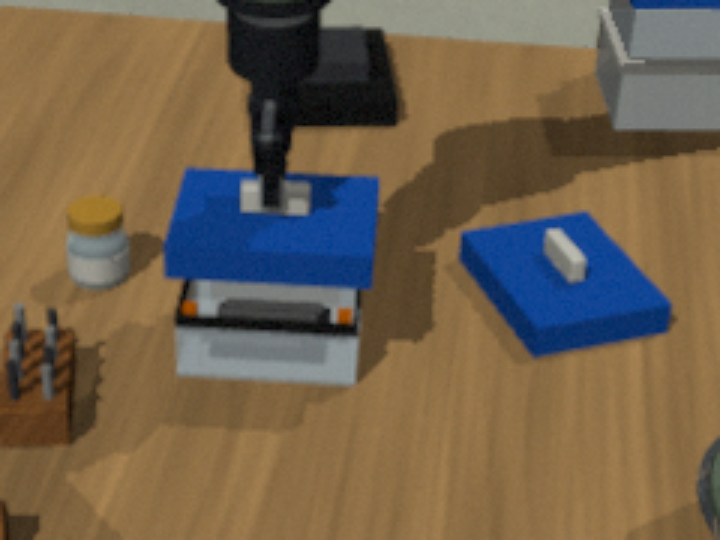

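The side picture shows the lid held level at (275,230) over the box, with the rim at (270,320). I lower it gently while watching the force.

Call:
{"op": "apply_moves", "data": {"claw": [0,0,0,0,0,0,0,0], "xyz": [[0.001,0,0.015],[0,0,0.012],[0,0,0.008],[0,0,0.008],[0,0,0.008],[0,0,0.006],[0,0,0.003],[0,0,0]], "twist": [[0,0,0],[0,0,0],[0,0,0],[0,0,0],[0,0,0],[0,0,0],[0,0,0],[0,0,0]]}}

```text
clock: 7.35
position: [0.5231, -0.1487, 0.089]
tool_rot: [-3.141, 0.0, 0.071]
force: [0.4, -0.9, -1.4]
grip_width: 0.015
finger_force: 39.5
```

Call:
{"op": "apply_moves", "data": {"claw": [0,0,0,0,0], "xyz": [[0,0,0.002],[0,0,0.002],[0,0,0.001],[0,0,0.001],[0,0,0]], "twist": [[0,0,0],[0,0,0],[0,0,0],[0,0,0],[0,0,0]]}}

```text
clock: 7.85
position: [0.5232, -0.1487, 0.0832]
tool_rot: [-3.142, 0.0, 0.071]
force: [0.5, -0.5, -1.3]
grip_width: 0.015
finger_force: 39.5
```

```bash
python3 - <<'E'
from h import *
ft=bot.grab_frame("top"); fs=bot.grab_frame("side"); s=bot.observe(); print(s["position"],s["force"],s["moment"])
for z in(.042,):print(fitlid([fs],[(275,170)],[.523,-.149,.07],z))
cv2.imwrite("pics/s3.png",cv2.resize(fs["img"][120:230,200:340],None,fx=5,fy=5)[:,:,::-1])
E
```

```text
[ 0.5232098  -0.14876845  0.08333105] [ 0.88511376 -0.35294467 -1.40534424] [ 0.00145721  0.02927258 -0.05583889]
(array([ 0.51961263, -0.1517472 ,  0.08013259]), np.float64(434.0))
```

View pics/s3.png

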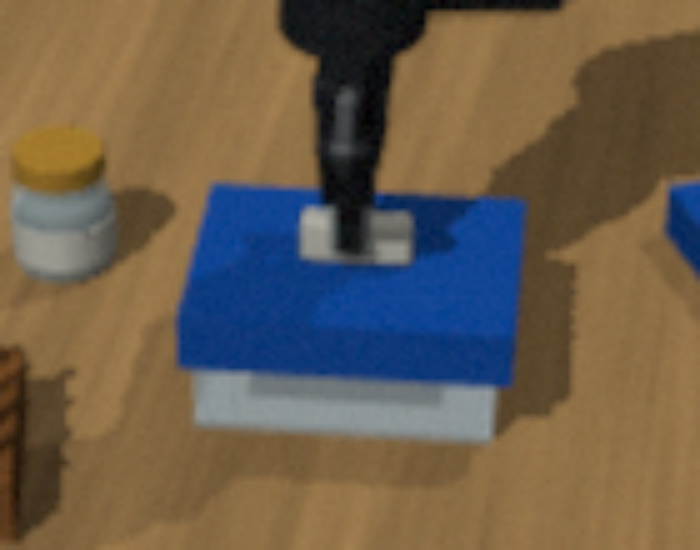

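The lid's skirt now surrounds the box walls (crop 195–495, 375). It still hangs just above the studs, so I lower to contact and release.

Call:
{"op": "apply_moves", "data": {"claw": [0,0,0], "xyz": [[0,0,0.001],[0,0,0.001],[0,0,0]], "twist": [[0,0,0],[0,0,0],[0,0,0]]}}

```text
clock: 8.25
position: [0.5235, -0.1488, 0.0821]
tool_rot: [3.141, -0.001, 0.071]
force: [-3.6, 1.7, 16.9]
grip_width: 0.0151
finger_force: 41.9
```

Call:
{"op": "apply_moves", "data": {"claw": [0,0.05,0.05,0.05,0.05,0.05,0.05,0.05,0.05], "xyz": [[0,0,-0.001],[0,0,0],[0,0,0],[0,0,-0.002],[0,0,-0.005],[0,0,-0.015],[0,0,-0.02],[0,0,-0.02],[0,0,0]], "twist": [[0,0,0],[0,0,0],[0,0,0],[0,0,0],[0,0,0],[0,0,0],[0,0,0],[0,0,0],[0,0,0]]}}

```text
clock: 9.15
position: [0.5244, -0.149, 0.1469]
tool_rot: [3.141, -0.004, 0.071]
force: [0.7, -0.9, 0.1]
grip_width: 0.0502
finger_force: 0.0
```

```bash
python3 - <<'E'
from h import *
s=bot.observe(); p=np.array(s["position"]); print(p,s["force"],s["clock"])
c=np.array([.5225,-.1488]); 
for i,(x,y) in enumerate([(-68,-48),(68,-48),(68,48),(-68,48)]):
    P=rz(.072)@[x/1e3,y/1e3,0]+[*c,.10]; print(i,P.round(4)); to(P,.0705)
E
```

```text
[ 0.5244085  -0.14903658  0.14688782] [ 0.70472527 -0.91255691  0.05832526] 9.15
0 [ 0.4581 -0.2016  0.1   ]
t 9.15 pos [ 0.5244 -0.149   0.1469] rot [ 3.1405 -0.0036  0.0706] F [ 0.7  -0.91  0.06]
 shift now-axes [-70.   47.7  46.7] after-turn axes [-69.8  47.7  46.9] twist [ 0.0011 -0.0036  0.0001]
1 [ 0.5938 -0.1918  0.1   ]
t 9.15 pos [ 0.5244 -0.149   0.1469] rot [ 3.1405 -0.0036  0.0706] F [ 0.7  -0.91  0.06]
 shift now-axes [66.  47.5 47.2] after-turn axes [66.2 47.5 46.9] twist [ 0.0011 -0.0036  0.0001]
2 [ 0.5869 -0.096   0.1   ]
t 9.15 pos [ 0.5244 -0.149   0.1469] rot [ 3.1405 -0.0036  0.0706] F [ 0.7  -0.91  0.06]
 shift now-axes [ 65.9 -48.5  47.1] after-turn axes [ 66.  -48.5  46.9] twist [ 0.0011 -0.0036  0.0001]
3 [ 0.4512 -0.1058  0.1   ]
t 9.15 pos [ 0.5244 -0.149   0.1469] rot [ 3.1405 -0.0036  0.0706] F [ 0.7  -0.91  0.06]
 shift now-axes [-70.1 -48.3  46.6] after-turn axes [-70.  -48.3  46.9] twist [ 0.0011 -0.0036  0.0001]
```

Call:
{"op": "apply_moves", "data": {"claw": [0,0,0,0,0,0,0,0,0], "xyz": [[-0.02,0.012,0],[-0.02,0.012,0],[-0.02,0.012,0],[-0.01,0.012,0.01],[0,0,0.02],[0,0,0.02],[0,0,0.01],[0,0,0.003],[0,0,0]], "twist": [[0.001,-0.003,0],[0,0,0],[0,0,0],[0,0,0],[0,0,0],[0,0,0],[0,0,0],[0,0,0],[0,0,0]]}}

```text
clock: 10.05
position: [0.4567, -0.2014, 0.0812]
tool_rot: [-3.14, 0.003, 0.071]
force: [-0.4, -0.2, -0.6]
grip_width: 0.0002
finger_force: 0.0
```

Call:
{"op": "apply_moves", "data": {"claw": [0,0,0,0,0,0,0,0,0], "xyz": [[0.001,0,0.002],[0,0,0.002],[0,0,0.001],[0,0,0.001],[0,0,0.0007],[0,0,0.0007],[0,0,0.0007],[0,0,0],[0,0,0]], "twist": [[0,0,0],[0,0,0],[0,0,0],[0,0,0],[0,0,0],[0,0,0],[0,0,0],[0,0,0],[0,0,0]]}}

```text
clock: 10.95
position: [0.4576, -0.2015, 0.0736]
tool_rot: [-3.141, 0.003, 0.071]
force: [-2.1, 0.8, 6.2]
grip_width: -0.0001
finger_force: 3.2
```

Call:
{"op": "apply_moves", "data": {"claw": [0,0,0,0], "xyz": [[0,0,0.0006],[0,0,0.0006],[0,0,0.0006],[0,0,0]], "twist": [[0,0,0],[0,0,0],[0,0,0],[0,0,0]]}}

```text
clock: 11.35
position: [0.4576, -0.2016, 0.0718]
tool_rot: [-3.141, 0.003, 0.071]
force: [-2.9, 0.2, 7.7]
grip_width: -0.0003
finger_force: 4.3
```

Call:
{"op": "apply_moves", "data": {"claw": [0,0,0,0], "xyz": [[0,0,0.0006],[0,0,0.0006],[0,0,0.0006],[0,0,0]], "twist": [[0,0,0],[0,0,0],[0,0,0],[0,0,0]]}}

```text
clock: 11.75
position: [0.4576, -0.2016, 0.0701]
tool_rot: [-3.141, 0.003, 0.071]
force: [-3.0, -0.2, 9.6]
grip_width: -0.0001
finger_force: 4.7
```

Call:
{"op": "apply_moves", "data": {"claw": [0,0,0,0], "xyz": [[0,0,0.0006],[0,0,0.0006],[0,0,0.0005],[0,0,0]], "twist": [[0,0,0],[0,0,0],[0,0,0],[0,0,0]]}}

```text
clock: 12.15
position: [0.4576, -0.2017, 0.0687]
tool_rot: [-3.141, 0.003, 0.07]
force: [-4.8, 0.5, 17.4]
grip_width: 0.0002
finger_force: 8.6
```

Call:
{"op": "apply_moves", "data": {"claw": [0,0,0], "xyz": [[0,0,0.0004],[0,0,0.0003],[0,0,0]], "twist": [[0,0,0],[0,0,0],[0,0,0]]}}

```text
clock: 12.45
position: [0.4576, -0.2017, 0.0682]
tool_rot: [-3.141, 0.003, 0.071]
force: [-6.1, 0.6, 22.2]
grip_width: -0.0
finger_force: 11.3
```

Call:
{"op": "apply_moves", "data": {"claw": [0,0,0,0,0,0,0,0,0,0,0], "xyz": [[0,0,-0.005],[0,0,-0.02],[0,0,-0.02],[0.034,-0.024,0],[0.034,-0.024,0],[0.034,-0.024,0],[0.034,-0.024,0],[0,0,0.015],[0,0,0.008],[0,0,0.003],[0,0,0]], "twist": [[0,0,0],[0,-0.003,0],[0,0,0],[0,0,0],[0,0,0],[0,0,0],[0,0,0],[0,0,0],[0,0,0],[0,0,0],[0,0,0]]}}

```text
clock: 13.55
position: [0.5857, -0.097, 0.0854]
tool_rot: [-3.141, 0.007, 0.07]
force: [-0.1, -0.5, -0.4]
grip_width: 0.0001
finger_force: 0.0
```

```bash
python3 - <<'E'
from h import *
to([.5869,-.096,.08],.0705)
ft=bot.grab_frame("top"); fs=bot.grab_frame("side")
a=fs["img"][120:230,200:340]; b=ft["img"][145:255,290:400]
cv2.imwrite("pics/s4.png",np.hstack([cv2.resize(x,None,fx=3.1,fy=3.1) for x in(a,b)])[:,:,::-1])
E
```

```text
t 13.55 pos [ 0.5857 -0.097   0.0854] rot [-3.1408  0.007   0.0696] F [-0.08 -0.5  -0.42]
 shift now-axes [ 1.3 -0.9  5.4] after-turn axes [ 1.3 -0.9  5.4] twist [-0.0008  0.007  -0.0009]
```

View pics/s4.png

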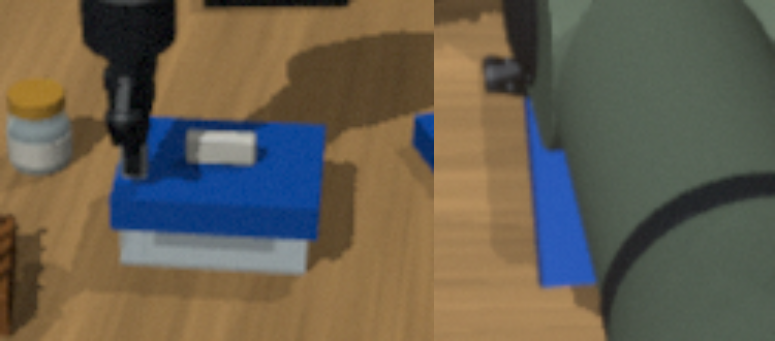

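Side view shows the lid on the box and the fingertip at (135,175) above corner 2. Pressing there.

Call:
{"op": "apply_moves", "data": {"claw": [0,0,0,0,0,0,0,0], "xyz": [[0.001,-0.001,0.002],[0,0,0.002],[0,0,0.001],[0,0,0.001],[0,0,0.001],[0,0,0.001],[0,0,0.001],[0,0,0]], "twist": [[0,0.007,0],[0,0,0],[0,0,0],[0,0,0],[0,0,0],[0,0,0],[0,0,0],[0,0,0]]}}

```text
clock: 14.45
position: [0.5873, -0.095, 0.0764]
tool_rot: [-3.141, -0.001, 0.071]
force: [0.2, -1.1, -0.1]
grip_width: 0.0001
finger_force: 0.0
```

Call:
{"op": "apply_moves", "data": {"claw": [0,0,0,0,0], "xyz": [[0,0,0.001],[0,0,0.001],[0,0,0.0006],[0,0,0.0006],[0,0,0]], "twist": [[0,0,0],[0,0,0],[0,0,0],[0,0,0],[0,0,0]]}}

```text
clock: 14.95
position: [0.5873, -0.095, 0.0736]
tool_rot: [-3.141, -0.001, 0.071]
force: [-2.0, 0.0, 3.1]
grip_width: -0.0
finger_force: 1.7
```

Call:
{"op": "apply_moves", "data": {"claw": [0,0,0,0,0,0], "xyz": [[0,0,0.0006],[0,0,0.0006],[0,0,0.0006],[0,0,0.0006],[0,0,0.0006],[0,0,0]], "twist": [[0,0,0],[0,0,0],[0,0,0],[0,0,0],[0,0,0],[0,0,0]]}}

```text
clock: 15.55
position: [0.5875, -0.0949, 0.0709]
tool_rot: [-3.141, -0.001, 0.071]
force: [-3.7, 0.5, 10.0]
grip_width: -0.0002
finger_force: 5.1
```

Call:
{"op": "apply_moves", "data": {"claw": [0,0,0,0,0], "xyz": [[0,0,0.0006],[0,0,0.0006],[0,0,0.0006],[0,0,0.0004],[0,0,0]], "twist": [[0,0,0],[0,0,0],[0,0,0],[0,0,0],[0,0,0]]}}

```text
clock: 16.05
position: [0.5876, -0.0949, 0.069]
tool_rot: [-3.141, -0.002, 0.071]
force: [-3.9, 1.9, 15.4]
grip_width: 0.0
finger_force: 7.5
```

Call:
{"op": "apply_moves", "data": {"claw": [0,0,0,0], "xyz": [[0,0,0.0004],[0,0,0.0004],[0,0,0.0003],[0,0,0]], "twist": [[0,0,0],[0,0,0],[0,0,0],[0,0,0]]}}

```text
clock: 16.45
position: [0.5877, -0.0949, 0.0683]
tool_rot: [-3.141, -0.002, 0.071]
force: [-7.2, 0.8, 21.0]
grip_width: 0.0001
finger_force: 10.8
```

Call:
{"op": "apply_moves", "data": {"claw": [0,0,0,0,0,0,0,0,0,0,0], "xyz": [[0,0,-0.005],[0,0,-0.015],[0,0.032,0],[0,0.032,0],[0,0.032,0],[0,0,0.006],[0,0,0.003],[0,0,0.002],[0,0,0.001],[0,0,0.001],[0,0,0]], "twist": [[0,0,0],[0,0,0],[0,0,0],[0,0,0],[0,0,0],[0,0,0],[0,0,0],[0,0,0],[0,0,0],[0,0,0],[0,0,0]]}}

```text
clock: 17.55
position: [0.5943, -0.1902, 0.074]
tool_rot: [-3.14, -0.001, 0.072]
force: [-0.4, -0.0, 0.5]
grip_width: -0.0002
finger_force: 0.0
```

Call:
{"op": "apply_moves", "data": {"claw": [0,0,0,0,0,0], "xyz": [[0,0.001,0.0006],[0,0,0.0006],[0,0,0.0006],[0,0,0.0006],[0,0,0.0006],[0,0,0]], "twist": [[0,0,0],[0,0,0],[0,0,0],[0,0,0],[0,0,0],[0,0,0]]}}

```text
clock: 18.15
position: [0.5945, -0.1915, 0.0716]
tool_rot: [-3.14, -0.002, 0.071]
force: [-3.3, 3.1, 10.1]
grip_width: -0.0001
finger_force: 4.8
```

Call:
{"op": "apply_moves", "data": {"claw": [0,0,0,0,0,0], "xyz": [[0,0,0.0006],[0,0,0.0006],[0,0,0.0005],[0,0,0.0005],[0,0,0.0004],[0,0,0]], "twist": [[0,0,0],[0,0,0],[0,0,0],[0,0,0],[0,0,0],[0,0,0]]}}

```text
clock: 18.75
position: [0.5945, -0.1915, 0.0691]
tool_rot: [-3.141, -0.002, 0.071]
force: [-2.3, 2.1, 11.2]
grip_width: 0.0003
finger_force: 5.2
```

Call:
{"op": "apply_moves", "data": {"claw": [0,0,0,0,0], "xyz": [[0,0,0.0005],[0,0,0.0005],[0,0,0.0004],[0,0,0.0003],[0,0,0]], "twist": [[0,0,0],[0,0,0],[0,0,0],[0,0,0],[0,0,0]]}}

```text
clock: 19.25
position: [0.5946, -0.1915, 0.0679]
tool_rot: [-3.141, -0.002, 0.071]
force: [-5.6, 2.5, 19.5]
grip_width: 0.0001
finger_force: 9.3
```

Call:
{"op": "apply_moves", "data": {"claw": [0,0,0,0,0,0,0,0,0,0,0,0], "xyz": [[0,0,-0.005],[0,0,-0.02],[0,0,-0.02],[-0.034,-0.024,0],[-0.034,-0.024,0],[-0.034,-0.024,0],[-0.034,-0.024,0],[0,0,0.018],[0,0,0.01],[0,0,0.005],[0,0,0.002],[0,0,0]], "twist": [[0,0,0],[0,0,0],[0,0,0],[0,0,0],[0,0,0],[0,0,0],[0,0,0],[0,0,0],[0,0,0],[0,0,0],[0,0,0],[0,0,0]]}}

```text
clock: 20.45
position: [0.4521, -0.1059, 0.0764]
tool_rot: [-3.141, -0.001, 0.07]
force: [0.3, -0.9, 0.4]
grip_width: -0.0002
finger_force: 0.0
```

```bash
python3 - <<'E'
from h import *
to([.4512,-.1058,.074],.0705)
E
```

```text
t 20.45 pos [ 0.4521 -0.1059  0.0764] rot [-3.1405e+00 -7.0000e-04  7.0300e-02] F [ 0.26 -0.9   0.4 ]
 shift now-axes [-0.9 -0.1  2.4] after-turn axes [-0.9 -0.1  2.4] twist [-0.0011 -0.0007 -0.0002]
```

Call:
{"op": "apply_moves", "data": {"claw": [0,0,0,0,0,0,0], "xyz": [[-0.001,0,0.001],[0,0,0.001],[0,0,0.0006],[0,0,0.0006],[0,0,0.0006],[0,0,0.0006],[0,0,0]], "twist": [[0,0,0],[0,0,0],[0,0,0],[0,0,0],[0,0,0],[0,0,0],[0,0,0]]}}

```text
clock: 21.15
position: [0.4509, -0.1059, 0.0727]
tool_rot: [-3.141, -0.001, 0.07]
force: [-3.0, -0.7, 10.1]
grip_width: -0.0
finger_force: 4.9
```

Call:
{"op": "apply_moves", "data": {"claw": [0,0,0,0,0,0,0], "xyz": [[0,0,0.0006],[0,0,0.0006],[0,0,0.0006],[0,0,0.0006],[0,0,0.0005],[0,0,0.0005],[0,0,0]], "twist": [[0,0,0],[0,0,0],[0,0,0],[0,0,0],[0,0,0],[0,0,0],[0,0,0]]}}

```text
clock: 21.85
position: [0.4508, -0.1059, 0.0693]
tool_rot: [-3.141, -0.001, 0.071]
force: [-3.8, 0.4, 9.3]
grip_width: 0.0001
finger_force: 5.0
```

Call:
{"op": "apply_moves", "data": {"claw": [0,0,0,0,0,0], "xyz": [[0,0,0.0005],[0,0,0.0005],[0,0,0.0004],[0,0,0.0004],[0,0,0.0002],[0,0,0]], "twist": [[0,0,0],[0,0,0],[0,0,0],[0,0,0],[0,0,0],[0,0,0]]}}

```text
clock: 22.45
position: [0.4507, -0.1059, 0.0675]
tool_rot: [-3.141, -0.001, 0.071]
force: [-5.3, 0.6, 20.0]
grip_width: -0.0003
finger_force: 9.4
```

Call:
{"op": "apply_moves", "data": {"claw": [0,0,0,0,0,0,0,0,0,0,0], "xyz": [[0,0,-0.005],[0,0,-0.015],[0,0.032,0],[0,0.032,0],[0,0.032,0],[0,0,0.01],[0,0,0.005],[0,0,0.002],[0,0,0.001],[0,0,0],[0,0,0]], "twist": [[0,0,0],[0,0,0],[0,0,0],[0,0,0],[0,0,0],[0,0,0],[0,0,0],[0,0,0],[0,0,0],[0,0,0],[0,0,0]]}}

```text
clock: 23.55
position: [0.4578, -0.201, 0.069]
tool_rot: [-3.141, -0.001, 0.072]
force: [-0.5, 1.0, -0.2]
grip_width: 0.0001
finger_force: 0.0
```

Call:
{"op": "apply_moves", "data": {"claw": [0,0,0,0], "xyz": [[0,0,0.0006],[0,0,0.0006],[0,0,0.0003],[0,0,0]], "twist": [[0,0,0],[0,0,0],[0,0,0],[0,0,0]]}}

```text
clock: 23.95
position: [0.4578, -0.2013, 0.0677]
tool_rot: [-3.141, -0.002, 0.071]
force: [-2.2, 1.9, 10.8]
grip_width: 0.0002
finger_force: 5.5
```

Call:
{"op": "apply_moves", "data": {"claw": [0,0,0,0,0,0,0,0,0,0,0,0], "xyz": [[0,0,-0.005],[0,0,-0.02],[0,0,-0.02],[0.034,-0.024,0],[0.034,-0.024,0],[0.034,-0.024,0],[0.034,-0.024,0],[0,0,0.025],[0,0,0.015],[0,0,0.003],[0,0,0.001],[0,0,0]], "twist": [[0,0,0],[0,0,0],[0,0,0],[0,0,0],[0,0,0],[0,0,0],[0,0,0],[0,0,0],[0,0,0],[0,0,0],[0,0,0],[0,0,0]]}}

```text
clock: 25.15
position: [0.586, -0.097, 0.0688]
tool_rot: [-3.141, -0.001, 0.07]
force: [-0.6, -0.3, -0.4]
grip_width: -0.0002
finger_force: 0.0
```

Call:
{"op": "apply_moves", "data": {"claw": [0,0,0,0], "xyz": [[0,0,0.0004],[0,0,0.0004],[0,0,0.0003],[0,0,0]], "twist": [[0,0,0],[0,0,0],[0,0,0],[0,0,0]]}}

```text
clock: 25.55
position: [0.5865, -0.0967, 0.068]
tool_rot: [-3.141, -0.001, 0.07]
force: [-3.4, -2.1, 8.5]
grip_width: 0.0005
finger_force: 4.4
```

All corners touch at about 0.0685, so the lid is home and level. Now the confirming push on the middle of the handle.

Call:
{"op": "apply_moves", "data": {"claw": [0,0,0,0,0,0,0,0,0,0,0], "xyz": [[0,0,-0.005],[0,0,-0.025],[0,0,-0.025],[-0.034,0.024,0],[-0.034,0.024,0],[0,0,0],[0,0,0.018],[0,0,0.006],[0,0,0.002],[0,0,0.001],[0,0,0]], "twist": [[0,0,0],[0,0,0],[0,0,0],[0,0,0],[0,0,0],[0,0,0],[0,0,0],[0,0,0],[0,0,0],[0,0,0],[0,0,0]]}}

```text
clock: 26.65
position: [0.5222, -0.1486, 0.0955]
tool_rot: [-3.141, -0.001, 0.071]
force: [-0.0, -0.0, 0.6]
grip_width: 0.0
finger_force: 0.0
```

Call:
{"op": "apply_moves", "data": {"claw": [0,0,0,0], "xyz": [[0,0,0.0004],[0,0,0.0004],[0,0,0.0003],[0,0,0]], "twist": [[0,0,0],[0,0,0],[0,0,0],[0,0,0]]}}

```text
clock: 27.05
position: [0.5221, -0.1488, 0.0943]
tool_rot: [-3.141, -0.001, 0.071]
force: [-0.2, 0.4, 2.4]
grip_width: 0.0001
finger_force: 1.0
```

Call:
{"op": "apply_moves", "data": {"claw": [0,0,0,0], "xyz": [[0,0,0.0003],[0,0,0.0003],[0,0,0.0002],[0,0,0]], "twist": [[0,0,0],[0,0,0],[0,0,0],[0,0,0]]}}

```text
clock: 27.45
position: [0.5221, -0.1488, 0.0939]
tool_rot: [-3.141, -0.001, 0.071]
force: [-2.1, 0.6, 11.8]
grip_width: 0.0
finger_force: 5.7
```

Call:
{"op": "apply_moves", "data": {"claw": [0,0,0,0,0,0,0], "xyz": [[0,0,0.0003],[0,0,0],[0,0,0],[0,0,0],[0,0,0],[0,0,0],[0,0,0]], "twist": [[0,0,0],[0,0,0],[0,0,0],[0,0,0],[0,0,0],[0,0,0],[0,0,0]]}}

```text
clock: 28.15
position: [0.5221, -0.1488, 0.0938]
tool_rot: [-3.141, -0.001, 0.071]
force: [-4.8, 1.7, 17.0]
grip_width: -0.0002
finger_force: 8.6
```

Call:
{"op": "apply_moves", "data": {"claw": [0,0,0,0,0,0,0], "xyz": [[0,0,-0.003],[0,0,-0.01],[0,0,-0.03],[0,0,-0.04],[0,0,-0.04],[0,0,0],[0,0,0]], "twist": [[0,0,0],[0,0,0],[0,0,0],[0,0,0],[0,0,0],[0,0,0],[0,0,0]]}}

```text
clock: 28.85
position: [0.5221, -0.149, 0.2172]
tool_rot: [-3.141, -0.003, 0.071]
force: [0.1, 1.0, -0.3]
grip_width: 0.0001
finger_force: 0.0
```

```bash
python3 - <<'E'
from h import *
fs=bot.grab_frame("side")
cv2.imwrite("pics/s5.png",cv2.resize(fs["img"][120:230,200:340],None,fx=5,fy=5)[:,:,::-1])
E
```

```text
(no output)
```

View pics/s5.png

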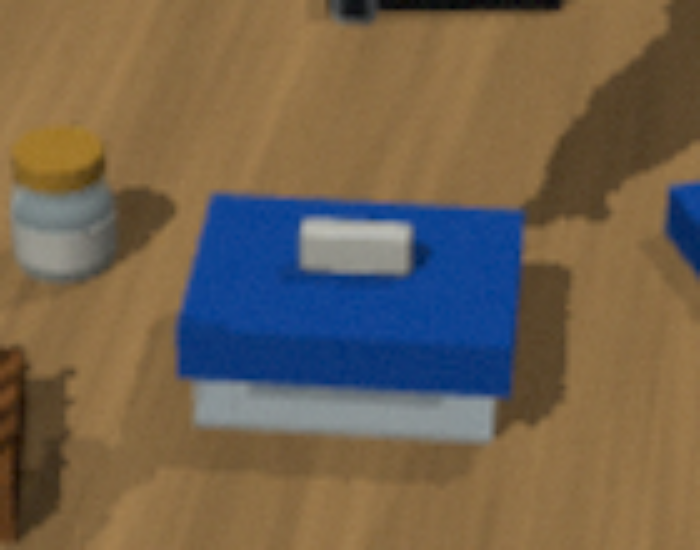

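The lid sits level and evenly on the box (skirt edge at about y=385), and the hand is clear.

```bash
python3 -c "
from workcell import bot; print(bot.job_done())"
```

```text
the job is handed in; nothing more can be done
None
```

The blue lid sits level on the punch box: each corner was pressed to about 20 N until the sealing ring pushed back, then it took a final push of about 17 N, and I handed the job in at about 29 s (no verdict was returned).

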